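Put the mixed-up canister lids back

ROBOT

A 6-joint arm with a two-finger parallel gripper is mounted at the origin on a cart in front of the work surface, level with it; the furniture and walls round the work are solid. World frame = base frame: x ahead of the robot, y to its left, z up, the work surface at z = 0. Lengths are in m, angles in rad, forces in N, time in s.
With the tool pointing down it reaches from about 0.35 to 0.775 m from the base axis. Payload 5.5 kg.
Tool frame: the origin (TCP) lies midway between the tips of the shut fingers; the grasp point (between the pads) lies 19 mm behind it; z points along the fingers, y is the line along which they close (so a half turn about z gives the same grasp; the last joint's range is limited). The gripper opens to 85 mm and grips with 20 to 120 N. Pads are 22 mm wide; open, the fingers measure 114 mm over their backs; the gripper's body (76 mm by 85 mm) begins 54 mm behind the grasp point. The pads swing forward as they close: fully open they stand 13 mm farther back than shut.
Start: joints at [1.161, 0.313, 0.046, 1.304, 0, 1.431], TCP at [0.153, 0.554, 0.231] pointing down, gripper open.
Joint ranges: [-2.76, 2.76], [-0.86, 1.69], [-1.03, 1.26], [-2.2, 2.34], [-1.47, 1.5], [-3.14, 3.14]. Speed limits (rad/s): [2.57, 2.57, 3.14, 3.14, 3.14, 3.14].

INTERFACE

Orientations are given as a unit quaternion [w, x, y, z].
In Python, from workcell import env gives the robot as it stands.
- The arm moves only by the tool move_arm, never from a script. Its argument "targets" is a list of rows, each a list of 3 entries, a list of its own where there are three numbers: the shift along the tool's x, y, z in mm, then the turn, a rotation vector about the tool's x, y, z in units of 10 degrees (1.0 is 10 degrees), then the closure, from -1 (fully open) to 1 (shut). In form: [[[dx, dy, dz], [ax, ay, az], gripper], ...]. A call has 1 to 5 rows; each row is the pose to reach, as a shift and turn from the pose commanded when the call began, along the tool's axes at that moment; what a row does not reach only later rows make up. A row lasts 1/8 s, in which the tool goes at most 62.5 mm and 10.7 degrees, less where a joint would pass 70% of its speed; a pose out of reach is approached as far as the arm can. A call with a gripper value outside its range is refused whole. The fingers move at their own pace and stop on an object; "squeeze" is the grip in N (left out, the last holds). Time passes only in rows, so rows that repeat a pose let the fingers close. It gives the time, the measured TCP pose, the force, the opening and the grip force at its end, in the units of the state.
- env.get_state(): the state, without advancing time (a new reading comes with each control period).
- env.read_camera(name): name is "side" or "top" or "wrist"; returns a dict with "pixels" (420x560x3 uint8, red, green, blue), "fovy" (degrees; the focal length in pixels is half the picture's height over the tangent of half this angle, whatever the lens; pixels are square), "cx", "cy" (the principal point, pixels), "extrinsics" (4x4, takes a point from world to camera coordinates); the wrist camera has in their place "mount" (4x4, takes a point from camera to tool coordinates, whose origin is the TCP and whose axes are the flange's). Camera axes: x right, y up, looking along -z (the intrinsics and any distortion apply to the point x, -y, -z); pixel columns grow to the right and rows downward; lengths in m; the calibration is good to about 2 mm. A picture is of the moment at which its call begins: read the wrist's pose just before it. There is no depth.
- env.hand_in(): hands the job in; it is judged then, once.
Trained networks look in a picture, given as the dict that the camera call returned (one of the last four; its "shot" number tells which), for a name from the list of things; names that differ only in an ending like _2 or _b are one class to them, and where a whole thing is asked for, a point or a joint stands for the part that bears it (a point fixed in the world has none). Each returns a list of dicts, best first, with "confidence" (0 to 1); they miss things now and then, are a little off and sometimes report something else, mostly with a low value. They report only what shows in the picture. A call takes as long as a camera call.
- env.spot_in(thing, picture): "centre" ([x, y, z] in m, in world coordinates, good to about 4 mm: the middle of the surface that is visible of it).
- env.regions_of(thing, picture): "mask" (420x560 bool, what is visible of it).
- env.landmark_of(thing, picture): "centre" ([x, y, z] in m, in world coordinates, good to about 4 mm: a listed point, or the origin of a listed thing).
The state is a dict: "clock": time; "joint_pos": joint angles; "qvel": joint speeds; "tau": joint torques, N m; "tcp_pos": TCP position; "orientation": TCP orientation; "wrist_force": force on the tool from outside, world axes, zero at the start; "ft_torque": the same for the moment, N m; "finger_gap": finger opening in m; "grip_force": force on a finger pad.
Only numpy, scipy, OpenCV 4.12 (cv2) and the standard library are available. Lean on these libraries where they do the work, as an engineer would, in place of code of your own. Each camera call takes 0.05 s, during which the arm holds its last target. There are 200 camera calls.

TASK

The lids of the three storage canisters were mixed up after washing: each one stands on a canister that is not its own. Put every lid home on the canister of its own size, plug fully in and disc flat on the rim; the wooden board is free for laying a lid aside meanwhile. Leave the canisters standing where they are and do not disturb the teaspoon or the spice jar.

Things in the scene. Friction and masses are not known exactly. Their poses are not given: they have to be found in the camera images.
- large_canister: large canister of the set: white ceramic, round, open at the top, outer diameter 96 mm, height 100 mm, wall 6 mm, so the mouth is 84 mm wide and goes down to 7 mm above the foot; loose. Origin: centre of its foot, z up; the rim is at z = 100 mm.
- medium_canister: medium canister of the set: white ceramic, round, open at the top, outer diameter 80 mm, height 88 mm, wall 6 mm, so the mouth is 68 mm wide and goes down to 7 mm above the foot; loose. Origin: centre of its foot, z up; the rim is at z = 88 mm.
- small_canister: small canister of the set: white ceramic, round, open at the top, outer diameter 64 mm, height 76 mm, wall 6 mm, so the mouth is 52 mm wide and goes down to 7 mm above the foot; loose. Origin: centre of its foot, z up; the rim is at z = 76 mm.
- large_lid: large lid, pale wood, loose: disc 104 mm wide, 10 mm thick; under it a tapered plug 14 mm deep, 80 mm wide at the disc, 66 mm at its end; on top a round knob 26 mm wide, 30 mm high. Origin: centre of the disc's underside, z up (knob top +40 mm, plug end -14 mm). Home: disc on the large canister's rim. Starts on the small canister, plug end on its rim.
- medium_lid: medium lid, pale wood, loose: disc 88 mm wide, 10 mm thick; under it a tapered plug 14 mm deep, 64 mm wide at the disc, 50 mm at its end; on top a round knob 26 mm wide, 30 mm high. Origin: centre of the disc's underside, z up (knob top +40 mm, plug end -14 mm). Home: disc on the medium canister's rim. Starts on the large canister, disc on its rim.
- small_lid: small lid, pale wood, loose: disc 72 mm wide, 10 mm thick; under it a tapered plug 14 mm deep, 48 mm wide at the disc, 34 mm at its end; on top a round knob 26 mm wide, 30 mm high. Origin: centre of the disc's underside, z up (knob top +40 mm, plug end -14 mm). Home: disc on the small canister's rim. Starts on the medium canister, disc on its rim.
- board: empty wooden chopping board lying flat, fixed: 180 mm along its x, 140 mm along its y, 16 mm thick, with an 18 mm hanging hole near its far end (72 mm along +x). Origin: centre of its underside, z up. A lid can be put down here, plug down, for the time being.
- teaspoon: bystander: teaspoon, 138 mm long, lying across, on the worktop behind the canisters; loose. Origin: centre of its underside.
- pepper_jar: bystander: closed spice jar with a yellow cap, diameter 42 mm, 96 mm tall, standing between the board and the canisters; loose. Origin: centre of its foot, z up.

How it is judged:
At the end, for the whole second after the job is handed in: Each lid is seated on the canister of its own size: centred within 8 mm, its disc lying on the rim (height within 3 mm above, 4 mm below), level within 0.06 rad and at rest; the canisters stand upright (0.05 rad) within 30 mm of where they stood (horizontal distance between large_lid and large_canister below 0.008 m and z of large_lid in the frame of large_canister between 0.096 and 0.103 m and angle between each of large_lid, medium_lid, small_lid's own z axis and vertical below 0.06 rad and angle between each of large_canister, medium_canister, small_canister's own z axis and vertical below 0.05 rad and linear speed of each of large_lid, medium_lid, small_lid below 0.01 m/s and distance of each of large_canister, medium_canister, small_canister from where it was at the start of the episode below 0.03 m and horizontal distance between medium_lid and medium_canister below 0.008 m and z of medium_lid in the frame of medium_canister between 0.084 and 0.091 m and horizontal distance between small_lid and small_canister below 0.008 m and z of small_lid in the frame of small_canister between 0.072 and 0.079 m); the robot touches nothing.
It fails at once if a canister is pushed more than 50 mm or tipped (distance of any of large_canister, medium_canister, small_canister from where it was at the start of the episode above 0.05 m or angle between any of large_canister, medium_canister, small_canister's own z axis and vertical above 0.4 rad).
It fails at once if the teaspoon or the spice jar is shoved more than 30 mm or the jar knocked over (distance of any of teaspoon, pepper_jar from where it was at the start of the episode above 0.03 m or angle between pepper_jar's own z axis and vertical above 0.3 rad).
It also fails if it takes over 93 s, if anything falls off the work surface, if the arm or the gripper's body presses on something with over 40 N, if the wrist force passes 120 N, or if a joint passes its speed limit or range.

## Working session

There is one attempt and no reset: what is moved stays moved. The work goes in short steps, Python scripts to look and compute and a tool call to move; the robot and the scene stay as the last step left them, time stands still between calls to the robot, and variables do not carry over. Pictures are saved under pics/ and viewed, at most 14 in all, crops included, and the job is handed in when it is done.

Besides the shell and the picture viewer there is one more tool, called after "Emit:" as name(argument=value, ...), one argument or row to a line, values as JSON. move_arm: Moves the arm, as the interface text tells. Its arguments: {"type":"object","properties":{"targets":{"type":"array","items":{"type":"array"}},"squeeze":{"type":"number"}},"required":["targets"]}

```bash
mkdir -p pics && cat > h.py <<'E'
import numpy as np, cv2
from workcell import env
from scipy.spatial.transform import Rotation as R
def save(p,n): cv2.imwrite('pics/'+n, p['pixels'][:,:,::-1])
E
python3 - <<'E'
from h import *
s=env.get_state(); print({k:np.round(v,3).tolist() for k,v in s.items()})
P={n:env.read_camera(n) for n in('side','top')}
for n,p in P.items():
    save(p,n+'0.png'); print(n,p['fovy'],p['cx'],p['cy'],np.round(p['extrinsics'],3).tolist(),[k for k in p])
    for t in 'large_canister medium_canister small_canister large_lid medium_lid small_lid board teaspoon pepper_jar'.split():
        print(t,[(np.round(d['centre'],3).tolist(),round(d['confidence'],2)) for d in env.landmark_of(t,p)][:3])
E
```

```text
{'clock': 0.0, 'joint_pos': [1.161, 0.314, 0.045, 1.304, -0.0, 1.431], 'qvel': [-0.001, -0.001, 0.002, 0.001, -0.0, 0.002], 'tau': [-0.001, -48.062, 29.854, 0.019, -0.0, 0.0], 'tcp_pos': [0.153, 0.554, 0.23], 'orientation': [-0.0, 0.135, 0.991, -0.001], 'wrist_force': [0.716, 0.954, -0.093], 'ft_torque': [0.006, -0.029, -0.008], 'grip_force': 0.0, 'finger_gap': 0.085}
side 53.558781670721956 279.19553475698586 211.56992902923233 [[0.811, -0.585, 0.018, -0.374], [0.432, 0.619, 0.656, -0.361], [-0.395, -0.524, 0.754, -0.872], [0.0, 0.0, 0.0, 1.0]] ['pixels', 'fovy', 'cx', 'cy', 'extrinsics', 'shot']
large_canister [([0.536, -0.046, -0.002], 0.79), ([0.532, -0.174, 0.002], 0.44), ([0.617, 0.013, 0.003], 0.17)]
medium_canister [([0.528, 0.118, -0.0], 0.68), ([0.477, 0.213, 0.001], 0.52)]
small_canister [([0.539, -0.046, -0.001], 0.57), ([0.533, -0.174, 0.001], 0.55)]
large_lid []
medium_lid [([0.538, -0.039, 0.102], 0.69), ([0.534, 0.367, 0.006], 0.52)]
small_lid []
board [([0.534, 0.367, 0.002], 0.95)]
teaspoon [([0.618, 0.009, 0.001], 0.66)]
pepper_jar [([0.477, 0.212, 0.0], 0.94)]
top 44.98136097316409 282.7151877287978 206.95096763451883 [[0.026, -1.0, 0.009, 0.103], [0.993, 0.027, 0.115, -0.576], [-0.116, 0.006, 0.993, -1.37], [0.0, 0.0, 0.0, 1.0]] ['pixels', 'fovy', 'cx', 'cy', 'extrinsics', 'shot']
large_canister [([0.62, 0.016, 0.001], 0.57)]
medium_canister [([0.534, 0.12, 0.001], 0.66)]
small_canister []
large_lid [([0.532, -0.174, 0.095], 0.74), ([0.532, 0.12, 0.001], 0.56)]
medium_lid [([0.538, -0.046, 0.102], 0.76)]
small_lid [([0.533, 0.117, 0.093], 0.79)]
board [([0.533, 0.364, 0.004], 0.84)]
teaspoon [([0.617, 0.014, -0.0], 0.53)]
pepper_jar [([0.481, 0.217, -0.0], 0.66)]
```

View pics/side0.png

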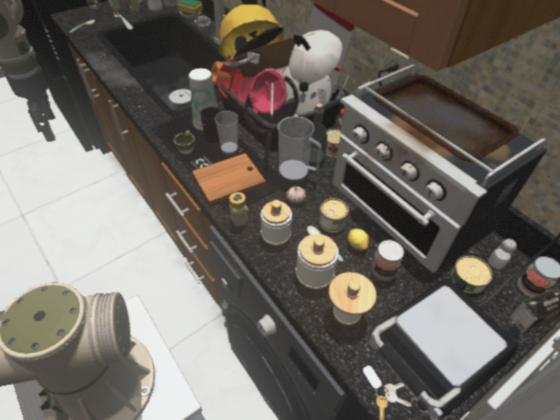

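View pics/top0.png

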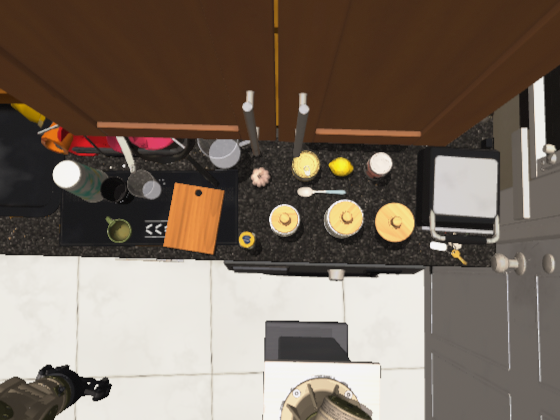

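Side view: medium canister at (276,220), large at (318,260), small at (349,300), and the networks agree with these. The jar is at (238,208) and the board at (230,176). I'll start moving toward the small lid on the medium canister, squaring the tool on the way.

Emit:
move_arm(
  targets=[
    [[-50,-33,0],[0,0,-0.8],-1],
    [[-100,-66,0],[0,0,-1.55],-1],
    [[-150,-99,0],[0,0,-1.55],-1],
    [[-200,-132,0],[0,0,-1.55],-1],
    [[-240,-160,0],[0,0,-1.55],-1],
  ],
)

```text
clock: 1.62
tcp_pos: [0.3432, 0.3344, 0.2315]
orientation: [0.0, 0.0, 1.0, 0.0]
wrist_force: [0.9, 0.5, 0.3]
finger_gap: 0.0853
grip_force: 0.0
```

Emit:
move_arm(
  targets=[
    [[-38,-43,0],[0,0,0],-1],
    [[-76,-86,0],[0,0,0],-1],
    [[-114,-130,0],[0,0,0],-1],
    [[-152,-173,0],[0,0,0],-1],
    [[-180,-216,0],[0,0,0],-1],
  ],
)

```text
clock: 2.25
tcp_pos: [0.5236, 0.1185, 0.2313]
orientation: [0.0, -0.0, 1.0, 0.0]
wrist_force: [0.3, 0.6, -0.3]
finger_gap: 0.0853
grip_force: 0.0
```

```bash
cat >> h.py <<'E'
def ray(p,s,uv):
    "world origin, direction of wrist-camera pixel"
    f=210/np.tan(np.radians(p['fovy']/2)); q=s['orientation']
    T=np.eye(4); T[:3,:3]=R.from_quat([q[1],q[2],q[3],q[0]]).as_matrix(); T[:3,3]=s['tcp_pos']
    C=T@p['mount'] if 'mount' in p else np.linalg.inv(p['extrinsics'])
    d=C[:3,:3]@np.array([(uv[0]-p['cx'])/f,-(uv[1]-p['cy'])/f,-1]); return C[:3,3],d
def at(p,s,uv,z):
    o,d=ray(p,s,uv); return (o+d*(z-o[2])/d[2])[:2]
def look(n,things,pic=None):
    s=env.get_state(); p=env.read_camera(n)
    if pic: save(p,pic)
    print('tcp',np.round(s['tcp_pos'],4))
    for t in things: print(t,[(np.round(d['centre'],4).tolist(),round(d['confidence'],2)) for d in env.landmark_of(t,p)][:2])
    return s,p
E
python3 - <<'E'
from h import *
s,p=look('wrist',['small_lid','medium_canister'],'w1.png')
print(np.round(p['mount'],3).tolist(),p['fovy'])
for d in env.regions_of('small_lid',p): print(d['confidence'],np.argwhere(d['mask']).min(0),np.argwhere(d['mask']).max(0))
E
```

```text
tcp [0.5236 0.1185 0.2313]
small_lid [([0.5312, 0.1131, 0.0796], 0.67)]
medium_canister []
[[0.0, 0.953, 0.302, 0.077], [1.0, 0.0, -0.001, 0.001], [-0.001, 0.302, -0.953, -0.142], [0.0, 0.0, 0.0, 1.0]] 64.15220337772541
0.71 [166 237] [245 319]
```

View pics/w1.png

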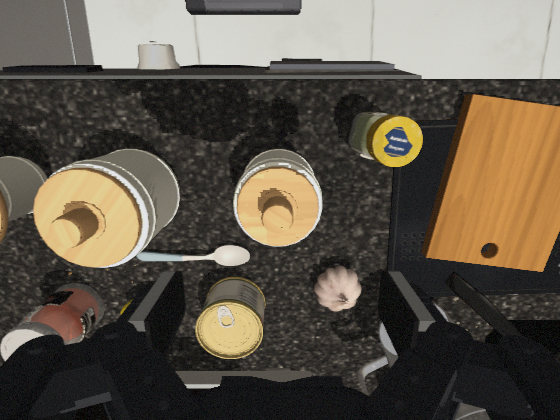

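The wrist view shows the small lid with disc centre near (278,206) and knob top near (277,218). The medium lid is at (88,217), the jar cap at (395,142) and the spoon at (195,256). I'll convert these pixels to positions.

```bash
python3 - <<'E'
from h import *
s=env.get_state(); p=env.read_camera('wrist'); im=p['pixels']
print('disc',at(p,s,(278,206),.098),'knob',at(p,s,(277,219),.128), 'med disc',at(p,s,(88,217),.110),'med knob',at(p,s,(66,235),.140))
print('jar',at(p,s,(397,141),.096),'rim? w',at(p,s,(237,205),.098),at(p,s,(321,205),.098))
c=cv2.resize(im[130:280,20:340],None,fx=2.5,fy=2.5); cv2.imwrite('pics/c1.png',c[:,:,::-1])
E
```

```text
disc [0.52828799 0.11812736] knob [0.52973352 0.11758701] med disc [ 0.53384574 -0.03876164] med knob [ 0.53786877 -0.03938098]
jar [0.47392677 0.21507184] rim? w [0.527324   0.08309035] [0.52747032 0.1548944 ]
```

View pics/c1.png

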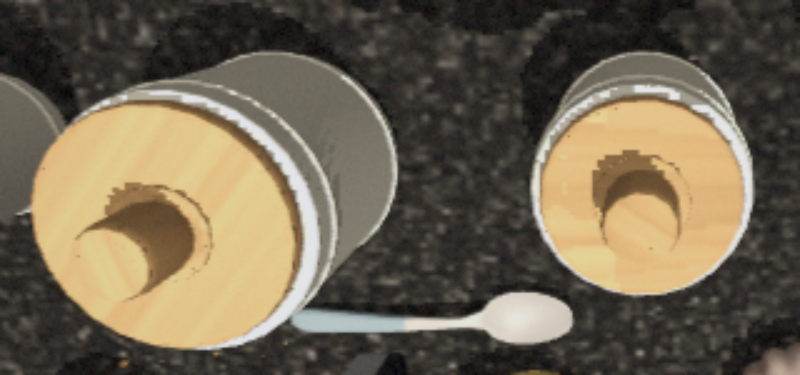

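The crop puts the small lid at about (0.530, 0.118), with knob and disc agreeing to 1.5 mm. I'll descend and grip the knob.

Emit:
move_arm(
  targets=[
    [[-6,0,50],[0,0,0],-1],
    [[-6,0,95],[0,0,0],-1],
    [[-6,0,125],[0,0,0],-1],
    [[-6,0,127],[0,0,0],0.3],
    [[-6,0,127],[0,0,0],0.3],
  ],
  squeeze=40,
)

```text
clock: 3.12
tcp_pos: [0.5283, 0.1212, 0.1055]
orientation: [0.001, -0.001, 1.0, 0.0]
wrist_force: [-0.2, 0.5, 0.7]
finger_gap: 0.0516
grip_force: 0.0
```

Emit:
move_arm(
  targets=[
    [[0,0,0],[0,0,0],1],
    [[0,0,0],[0,0,0],1],
    [[0,0,0],[0,0,0],1],
    [[0,0,0],[0,0,0],1],
  ],
)

```text
clock: 3.62
tcp_pos: [0.5294, 0.1205, 0.1062]
orientation: [0.002, -0.0, 1.0, 0.0]
wrist_force: [-2.0, 0.3, 6.6]
finger_gap: 0.0249
grip_force: 39.3
```

Emit:
move_arm(
  targets=[
    [[0,0,-10],[0,0,0],1],
    [[0,0,-30],[0,0,0],1],
    [[0,0,-60],[0,0,0],1],
    [[0,0,-90],[0,0,0],1],
    [[0,0,-100],[0,0,0],1],
  ],
)

```text
clock: 4.25
tcp_pos: [0.5292, 0.1202, 0.2067]
orientation: [0.002, -0.0, 1.0, 0.0]
wrist_force: [-0.6, 0.7, -0.7]
finger_gap: 0.0245
grip_force: 39.3
```

```bash
python3 - <<'E'
from h import *
s,p=look('wrist',[],'w2.png'); print(s['finger_gap'],s['wrist_force'])
E
```

```text
tcp [0.5292 0.1202 0.2067]
0.024523146602645055 [-0.5522763   0.65866121 -0.70312377]
```

View pics/w2.png

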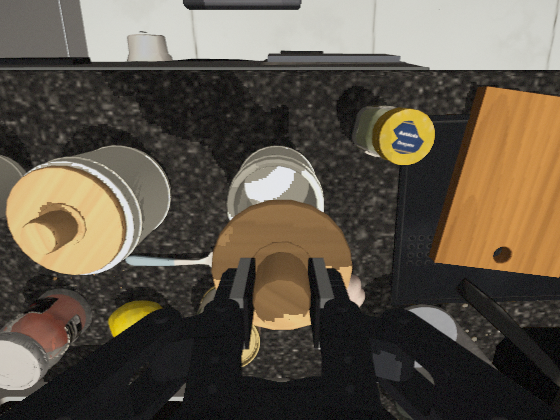

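The small lid is held level at (282,262), and the open medium canister is visible at (276,190). I'll carry the lid to the board.

Emit:
move_arm(
  targets=[
    [[3,40,0],[0,0,0],1],
    [[6,95,0],[0,0,0],1],
    [[9,150,0],[0,0,0],1],
    [[9,205,0],[0,0,0],1],
    [[9,245,0],[0,0,0],1],
  ],
)

```text
clock: 4.92
tcp_pos: [0.518, 0.3672, 0.2027]
orientation: [-0.001, -0.001, 1.0, -0.0]
wrist_force: [-0.1, -0.2, -0.7]
finger_gap: 0.0247
grip_force: 39.4
```

Emit:
move_arm(
  targets=[
    [[0,0,30],[0,0,0],1],
    [[0,0,75],[0,0,0],1],
    [[0,0,120],[0,0,0],1],
    [[0,0,145],[0,0,0],1],
    [[0,0,153],[0,0,0],1],
  ],
)

```text
clock: 5.55
tcp_pos: [0.5174, 0.3642, 0.0515]
orientation: [-0.001, -0.0, 1.0, -0.001]
wrist_force: [-9.5, -11.1, 40.3]
finger_gap: 0.0247
grip_force: 46.7
```

Emit:
move_arm(
  targets=[
    [[0,0,-2],[0,0,0],1],
    [[0,0,-2],[0,0,0],0],
    [[0,0,-2],[0,0,0],-0.3],
    [[0,0,-2],[0,0,0],-0.6],
  ],
)

```text
clock: 6.05
tcp_pos: [0.5188, 0.3651, 0.053]
orientation: [-0.0, -0.0, 1.0, -0.0]
wrist_force: [-0.0, 0.7, 0.6]
finger_gap: 0.0685
grip_force: 0.0
```

Emit:
move_arm(
  targets=[
    [[0,0,-20],[0,0,0],-1],
    [[0,0,-60],[0,0,0],-1],
    [[0,0,-110],[0,0,0],-1],
    [[0,0,-155],[0,0,0],-1],
    [[0,-40,-180],[0,0,0],-1],
  ],
)

```text
clock: 6.68
tcp_pos: [0.5198, 0.327, 0.236]
orientation: [0.002, -0.002, 1.0, 0.001]
wrist_force: [0.2, -0.8, -0.3]
finger_gap: 0.0851
grip_force: 0.0
```

```bash
python3 - <<'E'
from h import *
s,p=look('wrist',['small_lid','board'],'w3.png')
E
```

```text
tcp [0.5198 0.327  0.236 ]
small_lid [([0.5191, 0.3611, 0.0276], 0.67)]
board []
```

View pics/w3.png

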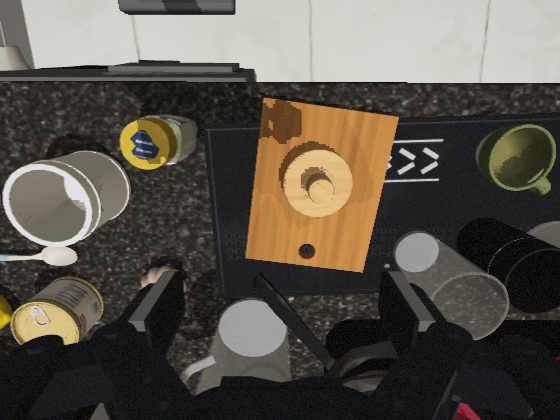

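The lid is flat on the board, knob at (321,188); the medium canister is open at (45,205). Next the medium lid. I'll stop midway to view both the open medium canister and that lid.

Emit:
move_arm(
  targets=[
    [[-1,-55,0],[0,0,0],-1],
    [[-2,-112,0],[0,0,0],-1],
    [[-3,-170,0],[0,0,0],-1],
    [[-4,-230,0],[0,0,0],-1],
    [[-5,-277,0],[0,0,0],-1],
  ],
)

```text
clock: 7.45
tcp_pos: [0.5237, 0.0466, 0.2321]
orientation: [-0.001, -0.0, 1.0, 0.0]
wrist_force: [1.2, -0.2, -0.0]
finger_gap: 0.0854
grip_force: 0.0
```

Emit:
move_arm(
  targets=[
    [[0,0,0],[0,0,0],-1],
  ],
)

```text
clock: 7.58
tcp_pos: [0.524, 0.0458, 0.2321]
orientation: [-0.001, 0.002, 1.0, 0.0]
wrist_force: [-0.1, -0.3, 0.3]
finger_gap: 0.0853
grip_force: 0.0
```

```bash
python3 - <<'E'
from h import *
s,p=look('wrist',['medium_lid','medium_canister','large_canister'],'w4.png')
E
```

```text
tcp [0.524  0.0458 0.2321]
medium_lid [([0.535, -0.0433, 0.0974], 0.78)]
medium_canister [([0.5295, 0.1121, 0.0], 0.87), ([0.5353, -0.0426, 0.0977], 0.35)]
large_canister [([0.541, -0.0493, -0.0004], 0.94), ([0.619, 0.0104, 0.001], 0.33)]
```

View pics/w4.png

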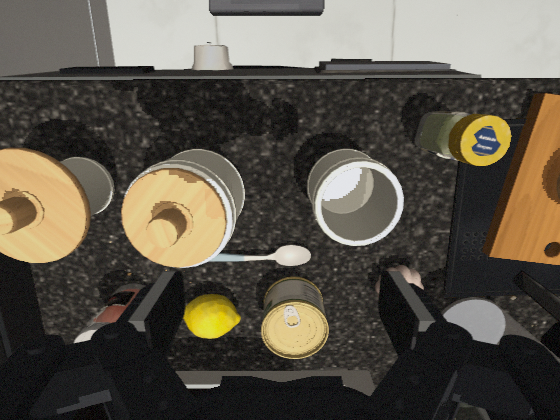

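Wrist view: the medium canister's rim is an ellipse centred near (358,202), the medium lid's disc is at (175,217) with its knob top near (169,230), and the large lid is at (38,205).

```bash
python3 - <<'E'
from h import *
s=env.get_state(); p=env.read_camera('wrist')
for n,uv,z in [('rim',(357.5,202),.088),('disc',(175,217),.110),('knob',(168,230),.140),('large disc',(37,205),.1),('large knob',(14,214),.130)]: print(n,at(p,s,uv,z))
# ellipse fits of the masks on the known planes
for t,z in [('medium_canister',.088),('medium_lid',.110),('large_lid',.1)]:
    for d in env.regions_of(t,p)[:2]:
        m=d['mask']; c,_=cv2.findContours(m.astype('uint8'),0,1); c=max(c,key=cv2.contourArea); print(t,d['confidence'],cv2.boundingRect(c),cv2.fitEllipse(c)[0],at(p,s,cv2.fitEllipse(c)[0],z))
E
```

```text
rim [0.52956756 0.11881775]
disc [ 0.53649293 -0.03734157]
knob [ 0.5366205 -0.0335533]
large disc [ 0.52926785 -0.15728732]
large knob [ 0.52753246 -0.15372106]
medium_canister 0.85 (304, 149, 95, 97) (350.4120788574219, 197.26234436035156) [0.5252177  0.11223438]
medium_lid 0.8 (118, 167, 105, 99) (169.8972930908203, 216.00450134277344) [ 0.53562749 -0.0414975 ]
large_lid 0.75 (0, 146, 87, 115) (37.34824752807617, 205.40328979492188) [ 0.52962636 -0.15706831]
```

Emit:
move_arm(
  targets=[
    [[-6,-45,0],[0,0,0],-1],
    [[-12,-84,20],[0,0,0],-1],
    [[-12,-84,65],[0,0,0],-1],
    [[-12,-84,102],[0,0,0],-1],
    [[-12,-84,110],[0,0,0],0.2],
  ],
)

```text
clock: 8.6
tcp_pos: [0.5343, -0.0349, 0.1209]
orientation: [-0.002, -0.001, 1.0, 0.001]
wrist_force: [-0.3, 0.8, 1.0]
finger_gap: 0.0696
grip_force: 0.0
```

Emit:
move_arm(
  targets=[
    [[0,0,0],[0,0,0],1],
    [[0,0,0],[0,0,0],1],
    [[0,0,0],[0,0,0],1],
    [[0,0,0],[0,0,0],1],
    [[0,0,0],[0,0,0],1],
  ],
)

```text
clock: 9.22
tcp_pos: [0.5377, -0.0359, 0.1254]
orientation: [0.002, -0.0, 1.0, -0.0]
wrist_force: [0.1, -0.1, 6.4]
finger_gap: 0.0242
grip_force: 39.2
```

Emit:
move_arm(
  targets=[
    [[0,0,-8],[0,0,0],1],
    [[0,0,-25],[0,0,0],1],
    [[0,0,-50],[0,0,0],1],
    [[0,0,-75],[0,0,0],1],
    [[0,0,-85],[0,0,0],1],
  ],
)

```text
clock: 9.85
tcp_pos: [0.537, -0.0359, 0.2101]
orientation: [0.001, -0.0, 1.0, -0.0]
wrist_force: [1.3, 0.1, -0.8]
finger_gap: 0.0242
grip_force: 39.3
```

Emit:
move_arm(
  targets=[
    [[4,40,0],[0,0,0],1],
    [[8,85,0],[0,0,0],1],
    [[8,130,0],[0,0,0],1],
    [[8,154,0],[0,0,0],1],
    [[8,154,30],[0,0,0],1],
  ],
)

```text
clock: 10.48
tcp_pos: [0.5295, 0.1203, 0.1797]
orientation: [0.002, -0.002, 1.0, 0.0]
wrist_force: [0.5, -0.1, -1.2]
finger_gap: 0.0241
grip_force: 39.5
```

```bash
python3 - <<'E'
from h import *
s,p=look('wrist',['medium_lid','medium_canister'])
s2,p2=look('side',['medium_lid','medium_canister'])
a=cv2.resize(p['pixels'][120:420,120:440],(400,375)); b=cv2.resize(p2['pixels'][150:300,200:360],(400,375))
cv2.imwrite('pics/c5.png',np.hstack([a,b])[:,:,::-1])
E
```

```text
tcp [0.5295 0.1203 0.1797]
medium_lid [([0.5296, 0.1209, 0.1537], 0.93)]
medium_canister [([0.5312, 0.1177, 0.0017], 0.78)]
tcp [0.5264 0.1183 0.1766]
medium_lid [([0.5269, 0.1182, 0.1509], 0.95), ([0.5351, -0.0463, -0.0025], 0.17)]
medium_canister [([0.5312, 0.1182, 0.0029], 0.91), ([0.5373, -0.0465, -0.0005], 0.43)]
```

View pics/c5.png

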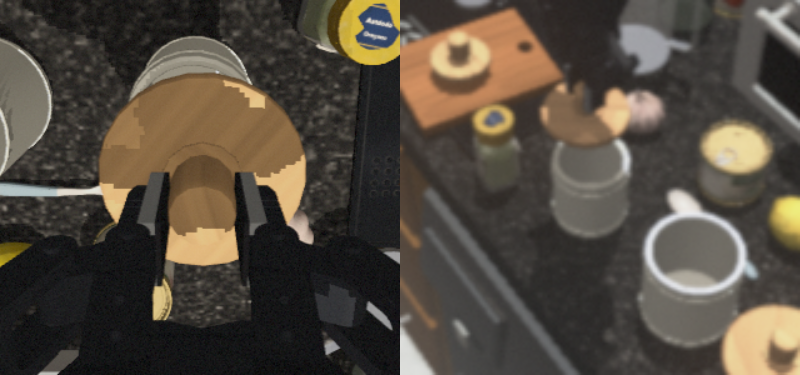

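Left, the lid hangs level in the grip; right, it is over the open medium canister, and the open large canister is lower right at (690,250) in the crop. Lower it.

Emit:
move_arm(
  targets=[
    [[0,0,20],[0,0,0],1],
    [[0,0,35],[0,0,0],1],
    [[0,0,47],[0,0,0],1],
    [[0,0,56],[0,0,0],1],
    [[0,0,60],[0,0,0],1],
  ],
)

```text
clock: 11.4
tcp_pos: [0.5281, 0.1181, 0.1179]
orientation: [-0.0, -0.0, 1.0, -0.0]
wrist_force: [1.1, -2.0, 1.8]
finger_gap: 0.0242
grip_force: 39.5
```

Emit:
move_arm(
  targets=[
    [[0,0,2],[0,0,0],1],
    [[0,0,2],[0,0,0],1],
  ],
)

```text
clock: 11.65
tcp_pos: [0.5287, 0.118, 0.1167]
orientation: [0.001, -0.0, 1.0, -0.0]
wrist_force: [1.1, -2.0, -0.5]
finger_gap: 0.0243
grip_force: 39.4
```

Nearly seated and no jam. Release and retreat toward the large lid.

Emit:
move_arm(
  targets=[
    [[0,0,2],[0,0,0],1],
    [[0,0,2],[0,0,0],0.4],
    [[0,0,2],[0,0,0],0],
    [[0,0,2],[0,0,0],-0.4],
    [[0,0,0],[0,0,0],-0.7],
  ],
)

```text
clock: 12.28
tcp_pos: [0.5276, 0.1184, 0.116]
orientation: [-0.001, -0.0, 1.0, 0.0]
wrist_force: [-0.2, -0.7, 0.1]
finger_gap: 0.073
grip_force: 0.0
```

Emit:
move_arm(
  targets=[
    [[0,0,-30],[0,0,0],-1],
    [[0,0,-70],[0,0,0],-1],
    [[0,-30,-110],[0,0,0],-1],
    [[0,-85,-117],[0,0,0],-1],
    [[0,-140,-117],[0,0,0],-1],
  ],
)

```text
clock: 12.9
tcp_pos: [0.5288, -0.0228, 0.2348]
orientation: [0.001, -0.001, 1.0, -0.0]
wrist_force: [0.4, -0.7, -0.6]
finger_gap: 0.0856
grip_force: 0.0
```

Emit:
move_arm(
  targets=[
    [[0,-50,0],[0,0,0],-1],
    [[0,-90,0],[0,0,0],-1],
    [[0,-90,0],[0,0,0],-1],
    [[0,-90,0],[0,0,0],-1],
  ],
)

```text
clock: 13.4
tcp_pos: [0.528, -0.1115, 0.2332]
orientation: [-0.0, -0.0, 1.0, 0.0]
wrist_force: [0.7, -0.1, 1.1]
finger_gap: 0.0853
grip_force: 0.0
```

```bash
python3 - <<'E'
from h import *
s,p=look('wrist',['large_lid','large_canister','small_canister','medium_lid'],'w6.png')
s2,p2=look('side',['medium_lid','medium_canister','large_canister','large_lid','small_canister'],'s6.png')
a=cv2.resize(p['pixels'][100:300,:],(800,286)); b=cv2.resize(p2['pixels'][150:330,200:400],(320,288))
cv2.imwrite('pics/c6.png',np.vstack([a,np.pad(b,((0,0),(0,480),(0,0)))])[:,:,::-1])
E
```

```text
tcp [ 0.528  -0.1115  0.2332]
large_lid [([0.5313, -0.1757, 0.0867], 0.77)]
large_canister [([0.5374, -0.0467, -0.0002], 0.85)]
small_canister []
medium_lid [([0.5282, 0.1201, 0.086], 0.56)]
tcp [ 0.5283 -0.1107  0.2334]
medium_lid [([0.5294, 0.1173, 0.0868], 0.75)]
medium_canister [([0.5307, 0.1142, -0.0019], 0.83), ([0.5377, -0.046, -0.0029], 0.26)]
large_canister [([0.5376, -0.047, -0.0024], 0.55)]
large_lid [([0.5305, -0.1773, 0.089], 0.69)]
small_canister [([0.5316, -0.1757, -0.0003], 0.76)]
```

View pics/c6.png

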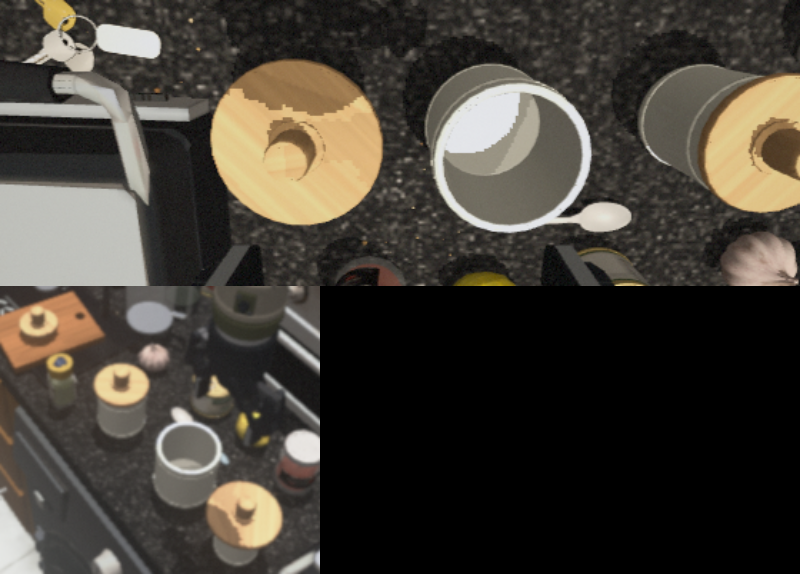

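The medium lid is seated (networks give lid z 0.087 at (0.529,0.119)). In the crop the large lid's disc centre is (297,142), its knob top (287,160), the large canister's rim centre (513,158), and the grill's edge about column 210. Measure.

```bash
python3 - <<'E'
from h import *
s=env.get_state(); p=env.read_camera('wrist'); k=lambda u,v:(u*.7,100+v*.7)
for n,uv,z in [('disc',(297,142),.1),('knob',(287,160),.130),('Lrim',(513,158),.1),('Lrim l',(435,150),.1),('Lrim r',(592,150),.1),('grill',(212,170),.1),('grill',(212,170),.15),('handle',(150,190),.15),('handle',(150,190),.2)]: print(n,z,at(p,s,k(*uv),z))
E
```

```text
disc 0.1 [ 0.52867186 -0.17241672]
knob 0.13 [ 0.53029246 -0.17166212]
Lrim 0.1 [ 0.53855514 -0.04298977]
Lrim l 0.1 [ 0.53356993 -0.09008713]
Lrim r 0.1 [0.53348411 0.00400611]
grill 0.1 [ 0.54635544 -0.2251207 ]
grill 0.15 [ 0.52910665 -0.20424162]
handle 0.15 [ 0.53977135 -0.23667137]
handle 0.2 [ 0.5201505  -0.20857919]
```

Grill edge triangulates to y≈-0.24 at low height, so it's clear of the fingers with a part-open gripper. Grip the large lid.

Emit:
move_arm(
  targets=[
    [[-1,-35,0],[0,0,0],-0.3],
    [[-2,-63,25],[0,0,0],-0.3],
    [[-2,-63,75],[0,0,0],-0.3],
    [[-2,-63,112],[0,0,0],-0.3],
    [[-2,-63,121],[0,0,0],-0.2],
  ],
)

```text
clock: 14.62
tcp_pos: [0.5284, -0.1741, 0.1097]
orientation: [-0.002, -0.0, 1.0, 0.001]
wrist_force: [0.7, -0.1, 0.0]
finger_gap: 0.0512
grip_force: 0.0
```

Emit:
move_arm(
  targets=[
    [[0,0,0],[0,0,0],0.3],
    [[0,0,0],[0,0,0],1],
    [[0,0,0],[0,0,0],1],
    [[0,0,0],[0,0,0],1],
    [[0,0,0],[0,0,0],1],
  ],
)

```text
clock: 15.25
tcp_pos: [0.5314, -0.1752, 0.1138]
orientation: [0.001, -0.0, 1.0, -0.001]
wrist_force: [-0.2, 1.5, 6.0]
finger_gap: 0.0241
grip_force: 39.8
```

Emit:
move_arm(
  targets=[
    [[0,0,-6],[0,0,0],1],
    [[0,0,-20],[0,0,0],1],
    [[0,0,-45],[0,0,0],1],
    [[0,0,-75],[0,0,0],1],
    [[0,0,-90],[0,0,0],1],
  ],
)

```text
clock: 15.88
tcp_pos: [0.531, -0.1752, 0.2045]
orientation: [0.001, -0.0, 1.0, -0.001]
wrist_force: [1.3, -0.8, -1.3]
finger_gap: 0.0244
grip_force: 39.4
```

```bash
python3 - <<'E'
from h import *
look('wrist',['large_lid','small_canister'])
look('side',['large_lid','small_canister','large_canister'])
E
```

```text
tcp [ 0.531  -0.1752  0.2045]
large_lid [([0.5317, -0.1748, 0.1804], 0.8)]
small_canister []
tcp [ 0.5307 -0.175   0.2028]
large_lid [([0.5289, -0.175, 0.1759], 0.62)]
small_canister [([0.5309, -0.1773, 0.0001], 0.78)]
large_canister [([0.5364, -0.0476, -0.0025], 0.73)]
```

Emit:
move_arm(
  targets=[
    [[-4,45,0],[0,0,0],1],
    [[-7,95,0],[0,0,0],1],
    [[-7,129,0],[0,0,0],1],
    [[-7,129,20],[0,0,0],1],
    [[-7,129,35],[0,0,0],1],
  ],
)

```text
clock: 16.85
tcp_pos: [0.5366, -0.0451, 0.1657]
orientation: [-0.001, -0.001, 1.0, 0.0]
wrist_force: [-0.0, -0.1, -1.1]
finger_gap: 0.0242
grip_force: 39.6
```

```bash
python3 - <<'E'
from h import *
look('wrist',['large_lid','large_canister'])
look('side',['large_lid','large_canister'])
look('top',['large_canister','small_canister'])
E
```

```text
tcp [ 0.5366 -0.0451  0.1657]
large_lid [([0.5366, -0.0438, 0.1403], 0.6)]
large_canister []
tcp [ 0.5362 -0.0459  0.1659]
large_lid [([0.5354, -0.0474, 0.1451], 0.67)]
large_canister [([0.5387, -0.0439, -0.0015], 0.96)]
tcp [ 0.5376 -0.0464  0.1677]
large_canister [([0.5384, -0.0439, -0.0009], 0.5)]
small_canister [([0.5406, -0.0447, -0.0003], 0.66)]
```

Emit:
move_arm(
  targets=[
    [[-1,1,15],[0,0,0],1],
    [[-1,1,25],[0,0,0],1],
    [[-1,1,33],[0,0,0],1],
    [[-1,1,37],[0,0,0],1],
    [[-1,1,37],[0,0,0],1],
  ],
)

```text
clock: 17.92
tcp_pos: [0.538, -0.0447, 0.1299]
orientation: [-0.0, -0.0, 1.0, 0.0]
wrist_force: [0.1, -0.5, -1.6]
finger_gap: 0.0243
grip_force: 39.6
```

Emit:
move_arm(
  targets=[
    [[0,0,2],[0,0,0],1],
    [[0,0,3],[0,0,0],1],
  ],
)

```text
clock: 18.18
tcp_pos: [0.5384, -0.0448, 0.1275]
orientation: [0.0, -0.0, 1.0, -0.0]
wrist_force: [-0.4, 0.3, -1.3]
finger_gap: 0.0243
grip_force: 39.6
```

Free of contact and inside the mouth; release, then rise and head to the board for the small lid.

Emit:
move_arm(
  targets=[
    [[0,0,2],[0,0,0],1],
    [[0,0,2],[0,0,0],0.4],
    [[0,0,2],[0,0,0],0],
    [[0,0,1],[0,0,0],-0.4],
    [[0,0,0],[0,0,0],-0.7],
  ],
)

```text
clock: 18.8
tcp_pos: [0.5384, -0.0448, 0.1276]
orientation: [0.0, -0.0, 1.0, -0.0]
wrist_force: [0.3, -0.6, 1.7]
finger_gap: 0.0724
grip_force: 0.0
```

Emit:
move_arm(
  targets=[
    [[0,0,-30],[0,0,0],-1],
    [[0,0,-70],[0,0,0],-1],
    [[0,30,-105],[0,0,0],-1],
    [[0,80,-110],[0,0,0],-1],
    [[5,135,-110],[0,0,0],-1],
  ],
)

```text
clock: 19.42
tcp_pos: [0.5341, 0.091, 0.2386]
orientation: [0.002, 0.001, 1.0, 0.0]
wrist_force: [0.9, 0.1, 0.9]
finger_gap: 0.0854
grip_force: 0.0
```

Emit:
move_arm(
  targets=[
    [[2,50,0],[0,0,0],-1],
    [[5,105,0],[0,0,0],-1],
    [[8,160,0],[0,0,0],-1],
    [[11,215,0],[0,0,0],-1],
    [[13,250,0],[0,0,0],-1],
  ],
)

```text
clock: 20.05
tcp_pos: [0.5194, 0.3428, 0.2374]
orientation: [0.0, -0.001, 1.0, 0.0]
wrist_force: [0.8, -0.5, -0.3]
finger_gap: 0.0855
grip_force: 0.0
```

```bash
python3 - <<'E'
from h import *
s,p=look('wrist',['small_lid'])
for d in env.regions_of('small_lid',p)[:1]:
    c,_=cv2.findContours(d['mask'].astype('uint8'),0,1); c=max(c,key=cv2.contourArea); print(cv2.boundingRect(c),at(p,s,cv2.fitEllipse(c)[0],.04))
s2,p2=look('side',['large_lid','large_canister','medium_lid','small_canister','small_lid'])
a=cv2.resize(p['pixels'][100:300,140:440],(450,300)); b=cv2.resize(p2['pixels'][170:330,240:400],(340,300),interpolation=2)
cv2.imwrite('pics/c7.png',np.hstack([a,b])[:,:,::-1])
E
```

```text
tcp [0.5194 0.3428 0.2374]
small_lid [([0.4779, 0.2083, -0.0018], 0.7), ([0.5201, 0.3616, 0.0299], 0.67)]
(268, 149, 70, 68) [0.51989607 0.36614178]
tcp [0.5194 0.3419 0.237 ]
large_lid []
large_canister [([0.5375, -0.0436, -0.0029], 0.72)]
medium_lid [([0.5311, 0.1196, 0.0872], 0.76)]
small_canister [([0.5316, -0.176, 0.0011], 0.71)]
small_lid [([0.5237, 0.3649, 0.0346], 0.56), ([0.529, -0.1714, 0.0008], 0.51)]
```

View pics/c7.png

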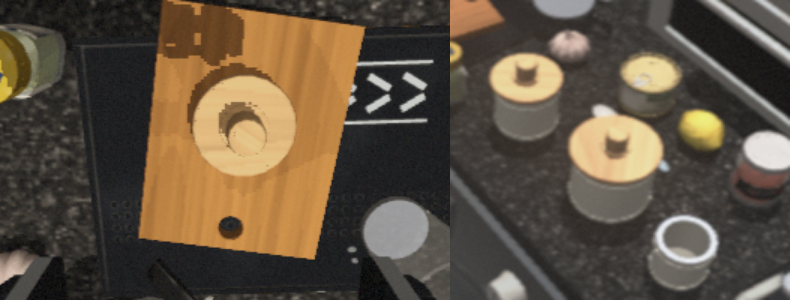

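The large and medium lids look seated flat (right half). The small lid is on the board at crop (244,126), i.e. about (0.519,0.365). Pick it up.

Emit:
move_arm(
  targets=[
    [[0,15,40],[0,0,0],-1],
    [[0,23,90],[0,0,0],-1],
    [[0,23,140],[0,0,0],-1],
    [[0,23,175],[0,0,0],-0.6],
    [[0,23,186],[0,0,0],-0.2],
  ],
)

```text
clock: 21.12
tcp_pos: [0.5185, 0.3615, 0.0489]
orientation: [-0.002, 0.0, 1.0, -0.001]
wrist_force: [-0.4, -0.2, 0.5]
finger_gap: 0.0521
grip_force: 0.0
```

Emit:
move_arm(
  targets=[
    [[0,0,0],[0,0,0],0.3],
    [[0,0,0],[0,0,0],1],
    [[0,0,0],[0,0,0],1],
    [[0,0,0],[0,0,0],1],
    [[0,0,0],[0,0,0],1],
  ],
)

```text
clock: 21.75
tcp_pos: [0.5208, 0.3637, 0.0528]
orientation: [0.001, -0.0, 1.0, 0.001]
wrist_force: [0.1, 0.2, 6.1]
finger_gap: 0.0245
grip_force: 40.0
```

Emit:
move_arm(
  targets=[
    [[0,0,-20],[0,0,0],1],
    [[0,0,-60],[0,0,0],1],
    [[0,0,-110],[0,0,0],1],
    [[0,0,-155],[0,0,0],1],
    [[0,0,-180],[0,0,0],1],
  ],
)

```text
clock: 22.38
tcp_pos: [0.5205, 0.3636, 0.2343]
orientation: [0.001, -0.0, 1.0, 0.001]
wrist_force: [0.7, 0.3, -0.8]
finger_gap: 0.0247
grip_force: 39.3
```

Emit:
move_arm(
  targets=[
    [[-1,-45,0],[0,0,0],1],
    [[-2,-100,0],[0,0,0],1],
    [[-3,-155,0],[0,0,0],1],
    [[-4,-210,0],[0,0,0],1],
    [[-5,-265,0],[0,0,0],1],
  ],
)

```text
clock: 23.0
tcp_pos: [0.5247, 0.0966, 0.2312]
orientation: [0.0, -0.001, 1.0, 0.0]
wrist_force: [0.0, -0.0, -0.3]
finger_gap: 0.025
grip_force: 39.5
```

Emit:
move_arm(
  targets=[
    [[-1,-55,0],[0,0,0],1],
    [[-2,-110,0],[0,0,0],1],
    [[-4,-165,0],[0,0,0],1],
    [[-5,-220,0],[0,0,0],1],
    [[-6,-250,0],[0,0,0],1],
  ],
)

```text
clock: 23.62
tcp_pos: [0.5309, -0.1544, 0.231]
orientation: [-0.0, 0.001, 1.0, -0.0]
wrist_force: [0.6, 1.4, -0.6]
finger_gap: 0.0247
grip_force: 39.5
```

Emit:
move_arm(
  targets=[
    [[0,-22,0],[0,0,0],1],
    [[0,-22,40],[0,0,0],1],
    [[0,-22,80],[0,0,0],1],
    [[0,-22,85],[0,0,0],1],
    [[0,-22,85],[0,0,0],1],
  ],
)

```text
clock: 24.25
tcp_pos: [0.5316, -0.1735, 0.147]
orientation: [0.0, -0.001, 1.0, 0.0]
wrist_force: [-0.3, -0.1, -0.2]
finger_gap: 0.0245
grip_force: 39.5
```

```bash
python3 - <<'E'
from h import *
s,p=look('wrist',['small_lid','small_canister'])
s2,p2=look('side',['small_lid','small_canister','large_lid'])
s3,p3=look('top',['small_lid','small_canister'])
a=cv2.resize(p['pixels'][120:420,120:440],(400,375)); b=cv2.resize(p2['pixels'][230:350,290:418],(400,375),interpolation=2)
cv2.imwrite('pics/c8.png',np.hstack([a,b])[:,:,::-1])
E
```

```text
tcp [ 0.5316 -0.1735  0.147 ]
small_lid [([0.5323, -0.1753, 0.1244], 0.98)]
small_canister [([0.5345, -0.1759, 0.0005], 0.79)]
tcp [ 0.5326 -0.1741  0.1482]
small_lid [([0.5337, -0.1747, 0.1306], 0.75)]
small_canister [([0.5306, 0.1195, 0.0889], 0.68), ([0.5367, -0.0444, 0.0001], 0.41)]
large_lid [([0.5373, -0.0458, 0.0973], 0.57)]
tcp [ 0.5319 -0.174   0.1473]
small_lid [([0.5308, -0.1759, 0.1318], 0.65)]
small_canister [([0.528, -0.1733, -0.0002], 0.43)]
```

View pics/c8.png

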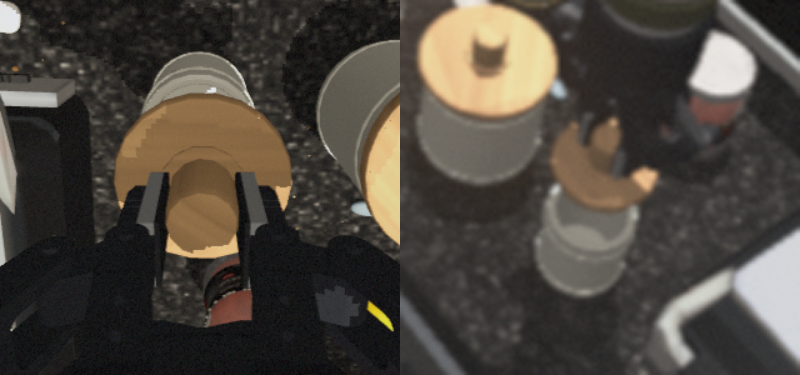

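The lid hangs level over the small canister, aligned within about 2 mm. Lower it.

Emit:
move_arm(
  targets=[
    [[0,-1,15],[0,0,0],1],
    [[0,-1,28],[0,0,0],1],
    [[0,-1,37],[0,0,0],1],
    [[0,-1,43],[0,0,0],1],
    [[0,-1,43],[0,0,0],1],
  ],
)

```text
clock: 25.38
tcp_pos: [0.531, -0.1746, 0.1026]
orientation: [-0.0, -0.0, 1.0, 0.0]
wrist_force: [0.8, -0.4, -1.0]
finger_gap: 0.0251
grip_force: 39.5
```

Emit:
move_arm(
  targets=[
    [[0,0,2],[0,0,0],1],
    [[0,0,3],[0,0,0],1],
  ],
)

```text
clock: 25.62
tcp_pos: [0.5316, -0.1749, 0.1006]
orientation: [0.0, -0.0, 1.0, -0.0]
wrist_force: [-0.3, 1.3, -1.2]
finger_gap: 0.0248
grip_force: 39.5
```

Emit:
move_arm(
  targets=[
    [[0,0,1],[0,0,0],1],
    [[0,0,1],[0,0,0],0.4],
    [[0,0,1],[0,0,0],0],
    [[0,0,0],[0,0,0],-0.3],
    [[0,0,-2],[0,0,0],-0.4],
  ],
)

```text
clock: 26.25
tcp_pos: [0.5314, -0.1748, 0.1024]
orientation: [0.0, -0.0, 1.0, 0.0]
wrist_force: [0.2, -0.1, -0.4]
finger_gap: 0.0598
grip_force: 0.0
```

Emit:
move_arm(
  targets=[
    [[0,0,-30],[0,0,0],-0.4],
    [[0,0,-70],[0,0,0],-0.4],
    [[0,0,-110],[0,0,0],-0.4],
    [[40,0,-130],[0,0,0],-0.4],
    [[90,0,-130],[0,0,0],-0.4],
  ],
)

```text
clock: 26.88
tcp_pos: [0.4421, -0.1757, 0.2344]
orientation: [0.002, -0.001, 1.0, -0.001]
wrist_force: [-0.7, -1.2, 0.6]
finger_gap: 0.0598
grip_force: 0.0
```

Emit:
move_arm(
  targets=[
    [[20,30,0],[0,0,0],-0.4],
    [[20,60,0],[0,0,0],-0.4],
    [[20,60,0],[0,0,0],-0.4],
    [[20,60,0],[0,0,0],-0.4],
  ],
)

```text
clock: 27.38
tcp_pos: [0.4217, -0.1153, 0.2326]
orientation: [0.0, -0.001, 1.0, -0.0]
wrist_force: [0.5, -0.6, 0.4]
finger_gap: 0.0599
grip_force: 0.0
```

```bash
python3 - <<'E'
from h import *
A='small_lid small_canister medium_lid medium_canister large_lid large_canister teaspoon pepper_jar'.split()
s2,p2=look('side',A); s3,p3=look('top',A)
a=cv2.resize(p3['pixels'][160:260,180:440],(780,300),interpolation=2); b=cv2.resize(p2['pixels'][180:335,240:400],(310,300),interpolation=2)
s,p=look('wrist',A)
c=cv2.resize(p['pixels'],(400,300))
cv2.imwrite('pics/c9.png',np.vstack([a,np.hstack([b,c,np.zeros((300,70,3),'uint8')])])[:,:,::-1])
E
```

```text
tcp [ 0.4217 -0.1153  0.2326]
small_lid [([0.5343, -0.1709, 0.0785], 0.78)]
small_canister [([0.5312, -0.1738, -0.0008], 0.83)]
medium_lid [([0.531, 0.1197, 0.0875], 0.6)]
medium_canister [([0.5343, 0.1158, 0.0012], 0.59)]
large_lid [([0.5411, -0.0479, 0.0989], 0.96)]
large_canister [([0.5355, -0.0474, -0.0033], 0.93)]
teaspoon []
pepper_jar [([0.4752, 0.2144, 0.0009], 0.89)]
tcp [ 0.4213 -0.1151  0.2321]
small_lid [([0.5379, -0.1744, 0.0794], 0.7)]
small_canister [([0.529, -0.174, -0.0004], 0.49)]
medium_lid [([0.5325, 0.1135, 0.0882], 0.59), ([0.5333, -0.1742, 0.077], 0.26)]
medium_canister []
large_lid [([0.5367, -0.0446, 0.1015], 0.66)]
large_canister [([0.5387, -0.0466, -0.0], 0.52), ([0.542, -0.0427, 0.1022], 0.29)]
teaspoon [([0.62, 0.0121, -0.0009], 0.64)]
pepper_jar [([0.4782, 0.2163, -0.0009], 0.63)]
tcp [ 0.4213 -0.1149  0.2323]
small_lid [([0.5337, -0.1756, 0.071], 0.93)]
small_canister [([0.5301, -0.1752, 0.0002], 0.88)]
medium_lid [([0.5271, 0.1175, 0.0878], 0.88)]
medium_canister [([0.4774, 0.2095, -0.0056], 0.72), ([0.5332, 0.1132, 0.0015], 0.66)]
large_lid [([0.5402, -0.0444, 0.1], 0.84)]
large_canister []
teaspoon []
pepper_jar [([0.4788, 0.2111, -0.0023], 0.69)]
```

View pics/c9.png

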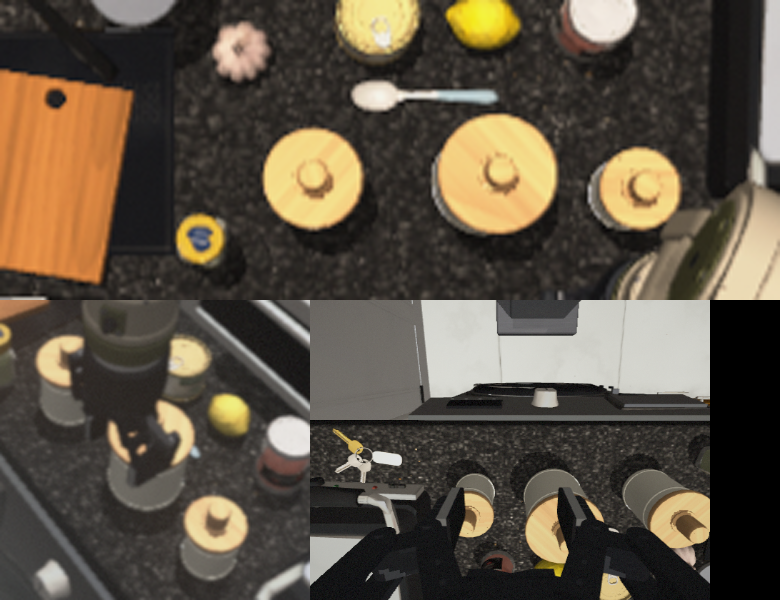

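All three lids lie flat on their own canisters: medium at (313,178), large at (497,174), small at (640,188) in the crop. Mean lid heights match the rims, and the spoon and jar have not moved. Handing in.

```bash
python3 -c "
from h import *
print(env.hand_in())"
```

```text
the job is handed in; nothing more can be done
None
```

All three lids are on the canisters of their own size and looked flat and seated in the final pictures; the spoon and jar were not disturbed, and I handed the job in at about 29 s (no verdict was returned).

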